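# Open the sash clamp round a glued acrylic box

### The arm

A 7-joint arm with a two-finger parallel gripper is mounted at the origin on the work surface. World frame = base frame: x ahead of the robot, y to its left, z up, the work surface at z = 0. Lengths are in m, angles in rad, forces in N, time in s.
With the tool pointing down it reaches from about 0.4 to 0.875 m from the base axis. Payload 6.5 kg.
Tool frame: the origin (TCP) lies midway between the tips of the shut fingers; the grasp point (between the pads) lies 19 mm behind it; z points along the fingers, y is the direction in which the jaws open and shut (so a half turn about z gives the same grasp; the last joint's range is limited). The gripper opens to 88 mm and grips with 3 to 60 N. Pads are 18 mm wide; open, the fingers measure 123 mm over their backs; the gripper's body (75 mm by 187 mm) begins 45 mm behind the grasp point.
Start: joints at [-1.393, 0.536, -0.004, 1.538, 0.003, 1.067, -0.071], TCP at [0.157, 0.631, 0.239] pointing down, gripper open.
Joint ranges: [-2.7, 2.7], [-0.37, 2.16], [-1.27, 1.26], [0.24, 2.4], [-1.31, 4.45], [0.19, 1.91], [-2.76, 2.76]. Speed limits (rad/s): [2.39, 2.39, 3.14, 3.14, 3.14, 3.14, 3.14].

### API

Orientations are given as a unit quaternion [x, y, z, w].
In Python, from bench import arm gives the robot as it stands.
- The arm moves only by the tool jog_arm, never from a script. Its arguments are lists of equal length, an entry for each row: "linear": the shift along the tool's x, y, z scaled (see below), a list of three; "dr": the turn, a rotation vector about the tool's x, y, z scaled (see below), a list of three; "fingers": the finger opening in mm, from 0 to 88.1. In form: {"linear": [[dx, dy, dz], ...], "dr": [[rx, ry, rz], ...], "fingers": [fingers, ...]}. A call has 1 to 20 rows; each row shifts and turns the commanded pose from where the row before left it, along the tool's axes as they then stand; what a row does not reach is not made up. The controller multiplies each number of a shift by 25 cm and each number of a turn by pi rad. A row lasts 1/12 s, in which the tool goes at most 41.7 mm and 7.16 degrees, less where a joint would pass 70% of its speed; a pose out of reach is approached as far as the arm can. A call with a number of a shift or a turn outside -1 to 1 is refused whole. A call with a gripper value outside its range is refused whole. The fingers move at their own pace and stop on an object; "force" is the grip in N (left out, the last holds). Time passes only in rows, so rows that do not move let the fingers close. It gives the time, the measured TCP pose, the force and the opening at its end, in the units of the state.
- arm.observe(): the state, without advancing time (a new reading comes with each control period).
- arm.camera(name): name is "scene" or "top" or "wrist"; returns a dict with "img" (420x560x3 uint8, red, green, blue), "mtx" (3x3 intrinsics, pixels), "world_from_camera" (4x4, takes a point from camera to world coordinates). Camera axes: x right, y up, looking along -z (the intrinsics and any distortion apply to the point x, -y, -z); pixel columns grow to the right and rows downward; lengths in m; the calibration is good to about 2 mm. A picture is of the moment at which its call begins. There is no depth.
- arm.close_job(): hands the job in, once; it reports no verdict.
The state is a dict: "clock": time; "joint_pos": joint angles; "joint_vel": joint speeds; "joint_torque": joint torques, N m; "tcp_pos": TCP position; "eef_rot": TCP orientation; "force": force on the tool from outside, world axes, zero at the start; "moment": the same for the moment, N m; "opening": finger opening in m.
Only numpy, scipy, OpenCV 4.12 (cv2) and the standard library are available. Lean on these libraries where they do the work, as an engineer would, in place of code of your own. Each camera call takes 0.05 s, during which the arm holds its last target.

### The job

The joints of the clear acrylic box have set and the clamp's screw is already slackened, so open the clamp: with a fingertip press down the steel release lever on top of the sliding jaw and, keeping it pressed, push the jaw back along its bar, away from the box, until it is up against the stop block at the bar's end. Then take the hand away so that the lever springs up again. Nothing is to be picked up: leave the box standing where it is and leave the other things on the bench alone.

Things in the scene. Friction and masses are not known exactly. Their poses are not given: they have to be found in the camera images.
- clamp: notched-bar sash clamp fixed to the bench. Origin: on the bench under the bar's centre line, below the sliding jaw's face when closed. Aluminium bar (24 wide, top 34 high) along its y axis; +y is the way the jaw opens. Dark screw head with cross handle at y -145 to -300; dark stop block, 54 high, face at y +250. Two grey joist offcuts 36 high lie beside the bar under the box, y -139 to -11
- jaw (a joint): sliding jaw pushed back (m): 0 closed, 0.130 at the stop block. Dark, 40 wide, 118 along the bar: front plate (52 wide, 14 thick, top 75 high), then a 62 long thumb recess open to both sides with the release lever, then a spring housing (42 long, top 80 high). Slides with 3 N when released; the ratchet (6 mm notches) lets it click towards the box, not back unless the lever is held down
- release (a joint): release lever (rad): 0 up (up to 0.17 if its pawl stands on a notch's crest), 0.36 fully down. Above about 0.2 the pawl is clear of the notches. 3 to 6 N down on its middle moves it through its range; it springs up, and the ratchet locks again, when let go
- release_pad (a point): centre of the top of the lever's ribbed steel thumb plate (30 wide, 46 along the bar), 60 above the bench at rest, sloping, its end nearest the box higher. Its hinge pin is 25 towards +y of the clamp and 16 lower. Fully down the plate is level, this point 50 above the bench and 4 nearer the box. Moves with lever and jaw
- thumb_stop (a point): middle of the front face (it faces the box, -y of the clamp) of the spring housing behind the lever, 66 above the bench; the face is 40 wide and runs from 55 to 80 above the bench. A fingertip holding the lever down can push against it towards +y of the clamp. Moves with the jaw
- acrylic_box: clear acrylic open-topped box, 120 across the bar x 138 along the bar x 55 tall, walls 4, about 0.25 kg, standing loose on the joist offcuts between the clamp's head and the sliding jaw. Origin: centre of its underside, 36 above the bench
- drill_guide: white plastic drill guide block, 45 x 80 x 40, three steel bushes in its top; loose, to be left alone. Origin on its underside
- steel_square: steel square lying flat: blade 240 x 32 x 3, stock 150 x 18 x 16 (origin under the stock's end where the blade starts); loose, to be left alone. Origin on its underside
- screw_dispenser: round push dispenser of stainless screws, clear barrel, 60 across and 139 tall with its black plunger; loose, to be left alone. Origin on its underside
- cement_bottle: small bottle of acrylic cement with a white cap, 42 across and 95 tall; loose, to be left alone. Origin on its underside
- tape_measure: black tape measure, 36 x 76 x 60 tall; loose, to be left alone. Origin on its underside
- screwdriver: screwdriver lying down, 200 long, black handle; loose, to be left alone
- deck_offcut: offcut of grey composite decking lying flat, 138 x 90 x 23; loose, to be left alone. Origin on its underside
Things that resemble listed ones, but are neither listed nor needed, are in the scene too. What is shaped like the acrylic_box but blue or pink is not meant.

How it is judged:
By the outcome, as a careful person would: the job done as asked, in the order asked, and still so for the second after the job is handed in, with the robot touching nothing.
It also fails if it takes over 38 s, if anything falls off the work surface, if the arm or the gripper's body presses on something with over 40 N, if the wrist force passes 120 N, or if a joint passes its speed limit or range.

## Working session

There is one attempt and no reset: what is moved stays moved. The work goes in short steps, Python scripts to look and compute and a tool call to move; the robot and the scene stay as the last step left them, time stands still between calls to the robot, and variables do not carry over. Pictures are saved under pics/ and viewed, and the job is handed in when it is done.

Besides the shell and the picture viewer there is one more tool, called as name(argument=value, ...) on one line, values as JSON. jog_arm: Moves the arm, as the interface text tells. Shifts and turns lie within -1 to 1; 1 stands for 25 cm of shift or pi rad of turn. Its arguments: {"type":"object","properties":{"linear":{"type":"array"},"dr":{"type":"array"},"fingers":{"type":"array"},"force":{"type":"number"}},"required":["linear","dr","fingers"]}

```bash
mkdir -p pics; cat > h.py <<'E'
import numpy as np, cv2
def ray(c,u,v):
    m=np.array(c["mtx"]);T=np.array(c["world_from_camera"])
    d=np.linalg.inv(m)@[u,v,1]; d=np.array([d[0],-d[1],-d[2]])
    return T[:3,3],T[:3,:3]@d
def onz(c,u,v,z):
    o,d=ray(c,u,v); return o+d*(z-o[2])/d[2]
def proj(c,p):
    m=np.array(c["mtx"]);T=np.array(c["world_from_camera"])
    q=T[:3,:3].T@(np.array(p)-T[:3,3]); q=m@[q[0],-q[1],-q[2]]; return q[:2]/q[2]
E
python3 - <<'E'
from bench import arm
import cv2,pickle
print(arm.observe())
cs={}
for n in("scene","top","wrist"):
    c=arm.camera(n);cs[n]=c
    cv2.imwrite(f"pics/{n}0.png",c["img"][:,:,::-1]);print(n,c["mtx"],c["world_from_camera"],c.keys())
pickle.dump(cs,open("c0.pkl","wb"))
E
```

```text
{'clock': 0.0, 'joint_pos': array([-1.3931981 ,  0.53716435, -0.00444668,  1.53883815,  0.00260767,
        1.06727756, -0.07118522]), 'joint_vel': array([ 0.00064914, -0.0009839 ,  0.00092561,  0.00059094, -0.00189465,
       -0.00034374,  0.001159  ]), 'joint_torque': array([-4.56926846e-04, -5.70978463e+01,  9.90708321e-01, -2.51612896e+01,
       -5.61778760e-02,  1.79170584e-02,  1.80104985e-04]), 'tcp_pos': array([0.1567729 , 0.6301986 , 0.23785381]), 'eef_rot': array([ 1.21549125e-01,  9.92585061e-01, -8.39899315e-04, -3.93136707e-05]), 'force': array([ 0.05240495,  0.51454541, -1.1382096 ]), 'moment': array([ 0.03111883,  0.01367065, -0.0092619 ]), 'opening': 0.08839053204673435}
scene [[511.11953676   0.         281.40425827]
 [  0.         511.11953676 195.5286779 ]
 [  0.           0.           1.        ]] [[ 0.84089121 -0.3905718   0.37464069  1.00448952]
 [ 0.54114477  0.59652291 -0.59272486 -0.78138758]
 [ 0.00801986  0.70115197  0.71296676  1.01231028]
 [ 0.          0.          0.          1.        ]] dict_keys(['img', 'mtx', 'world_from_camera'])
top [[468.07960934   0.         277.18820747]
 [  0.         468.07960934 201.46522781]
 [  0.           0.           1.        ]] [[-2.85334003e-03  9.90032568e-01 -1.40809702e-01  3.24898699e-01]
 [-9.99923078e-01 -4.52436325e-03 -1.15485396e-02  7.89617982e-04]
 [-1.20705046e-02  1.40765919e-01  9.89969322e-01  1.57172966e+00]
 [ 0.00000000e+00  0.00000000e+00  0.00000000e+00  1.00000000e+00]] dict_keys(['img', 'mtx', 'world_from_camera'])
wrist [[300.1000196    0.         281.1652287 ]
 [  0.         300.1000196  208.33966718]
 [  0.           0.           1.        ]] [[ 0.24175209 -0.92558304 -0.29129359  0.08079143]
 [ 0.97033717  0.23019779  0.0738563   0.65043616]
 [-0.001305   -0.30050792  0.95377843  0.38322181]
 [ 0.          0.          0.          1.        ]] dict_keys(['img', 'mtx', 'world_from_camera'])
```

View pics/scene0.png

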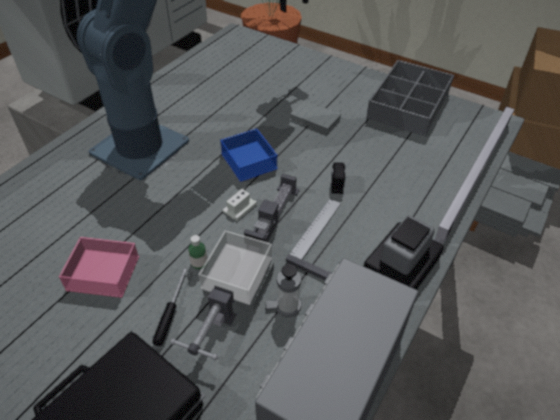

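View pics/top0.png

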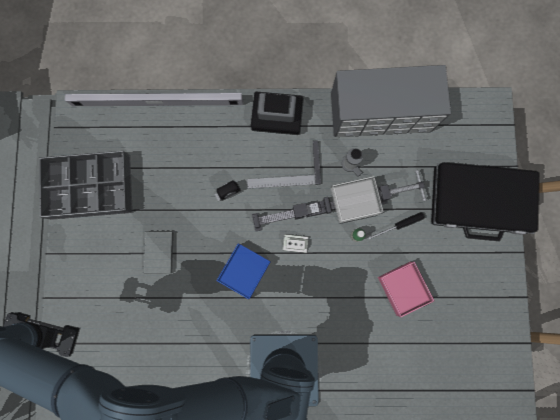

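The clamp is in the top view: screw handle near (422,185), clear box (357,200), jaw (315,208), stop block (258,220). The blue box (244,270) and pink box (406,288) are decoys. I'll enlarge the jaw area in both views to confirm.

```bash
python3 - <<'E'
import pickle,cv2
cs=pickle.load(open("c0.pkl","rb"))
a=cs["top"]["img"][165:240,245:395,::-1];cv2.imwrite("pics/topz.png",cv2.resize(a,None,fx=5.3,fy=5.3,interpolation=cv2.INTER_CUBIC))
a=cs["scene"]["img"][165:265,200:320,::-1];cv2.imwrite("pics/scenez.png",cv2.resize(a,None,fx=6,fy=6,interpolation=cv2.INTER_CUBIC))
E
```

```text
(no output)
```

View pics/topz.png

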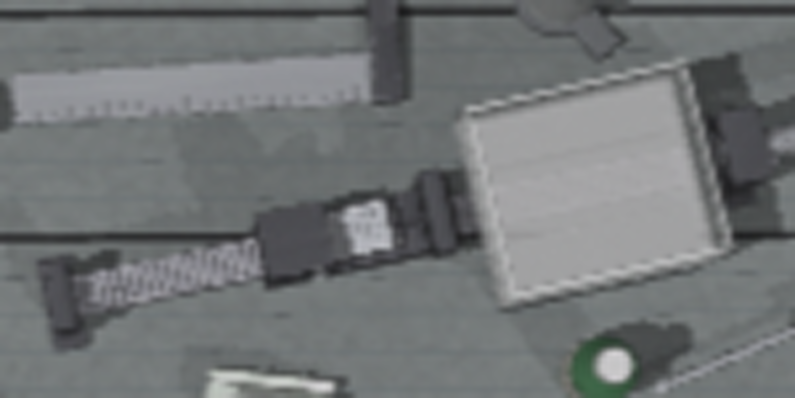

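View pics/scenez.png

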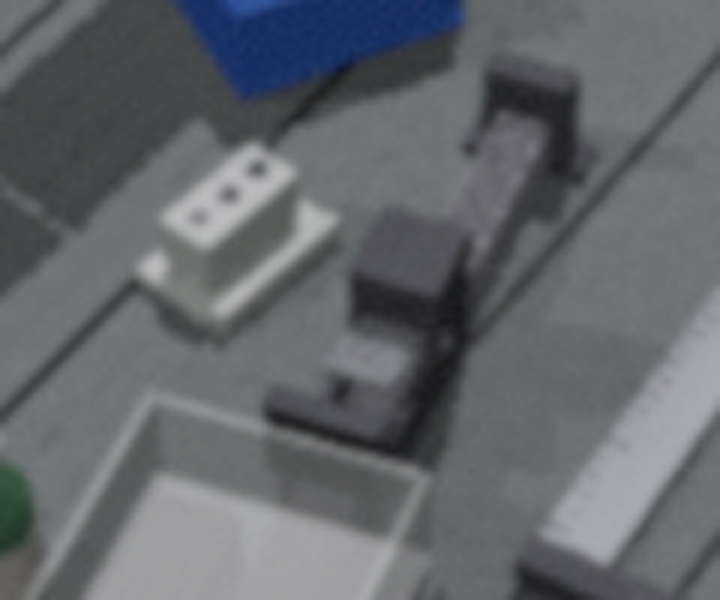

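The top crop shows the dark jaw: plate centre (438,212), bright steel lever (367,227), housing (298,244), then the notched bar and stop block (65,297). The scene crop shows the same parts. This is the only notched bar with a jaw, and the box next to it is clear, so it's the right clamp. Next I'll measure it.

```bash
python3 - <<'E'
import pickle,numpy as np
from h import *
cs=pickle.load(open("c0.pkl","rb"));np.set_printoptions(precision=4,suppress=True)
T=lambda u,v:(245+u/5.3,165+v/5.3); S=lambda u,v:(200+u/6,165+v/6)
def tri(a,b):
    o1,d1=ray(cs["top"],*a);o2,d2=ray(cs["scene"],*b)
    d1/=np.linalg.norm(d1);d2/=np.linalg.norm(d2)
    A=np.stack([d1,-d2],1);s=np.linalg.lstsq(A,o2-o1,rcond=None)[0]
    p=o1+d1*s[0];q=o2+d2*s[1];return (p+q)/2,np.linalg.norm(p-q)
for n,z,t,s in [("stop",.054,T(65,297),S(533,78)),("hous",.08,T(298,244),S(413,255)),("plate",.075,T(436,212),S(333,415)),("pad",.06,T(367,227),S(373,358))]:
    print(n,onz(cs["top"],*t,z),onz(cs["scene"],*s,z),*tri(t,s))
# axis from top
a=onz(cs["top"],*T(65,297),.054);b=onz(cs["top"],*T(436,212),.075);d=a-b;print("axis",d[:2],np.degrees(np.arctan2(d[1],d[0])))
# hous corners
for c in [(258,215),(328,205),(338,270),(268,285)]:print(onz(cs["top"],*T(*c),.08))
E
```

```text
stop [0.4767 0.0836 0.054 ] [0.4816 0.0827 0.054 ] [0.4784 0.0848 0.0503] 0.003360754600371447
hous [ 0.5057 -0.0588  0.08  ] [ 0.511  -0.0588  0.08  ] [ 0.5077 -0.0577  0.0767] 0.004139824540859685
plate [ 0.5255 -0.1431  0.075 ] [ 0.5303 -0.1452  0.075 ] [ 0.5271 -0.1428  0.0704] 0.0023289877135403477
pad [ 0.5185 -0.1021  0.06  ] [ 0.519  -0.1008  0.06  ] [ 0.5189 -0.1016  0.0607] 0.0012240856035189852
axis [-0.0489  0.2267] 102.16766210225015
[ 0.5235 -0.0348  0.08  ]
[ 0.5295 -0.0773  0.08  ]
[ 0.4898 -0.0828  0.08  ]
[ 0.4808 -0.0405  0.08  ]
```

jog_arm(linear=[[-0.117,-0.067,0],[-0.117,-0.067,0],[-0.117,-0.067,0],[-0.117,-0.067,0],[-0.117,-0.067,0],[-0.117,-0.067,0],[-0.117,-0.067,0],[-0.117,-0.067,0],[-0.117,-0.067,0],[-0.117,-0.067,0],[-0.117,-0.067,0],[-0.117,-0.067,0],[0,0,0]], dr=[[0,0,0],[0,0,0],[0,0,0],[0,0,0],[0,0,0],[0,0,0],[0,0,0],[0,0,0],[0,0,0],[0,0,0],[0,0,0],[0,0,0],[0,0,0]], fingers=[0,0,0,0,0,0,0,0,0,0,0,0,0])

```text
clock: 1.23
tcp_pos: [0.4547, 0.3441, 0.2387]
eef_rot: [0.127, 0.992, -0.002, 0.002]
force: [0.8, -0.6, -0.2]
opening: 0.0033
```

jog_arm(linear=[[0,0,0],[0,0,0],[0,0,0],[0,0,0],[0,0,0],[0,0,0],[0,0,0],[0,0,0],[0,0,0],[0,0,0],[0,0,0]], dr=[[0,0,0.0355],[0,0,0.0355],[0,0,0.0355],[0,0,0.0355],[0,0,0.0355],[0,0,0.0355],[0,0,0.0355],[0,0,0.0355],[0,0,0.0355],[0,0,0.0355],[0,0,0]], fingers=[0,0,0,0,0,0,0,0,0,0,0])

```text
clock: 2.15
tcp_pos: [0.4487, 0.3511, 0.2384]
eef_rot: [0.63, 0.777, -0.0, 0.0]
force: [-0.0, 0.1, 0.7]
opening: 0.0007
```

jog_arm(linear=[[-0.14,-0.007,0],[-0.14,-0.007,0],[-0.14,-0.007,0],[-0.14,-0.007,0],[-0.14,-0.007,0],[-0.14,-0.007,0],[-0.14,-0.007,0],[-0.14,-0.007,0],[-0.14,-0.007,0],[-0.14,-0.007,0],[-0.14,-0.007,0],[-0.14,-0.007,0],[-0.14,-0.007,0],[0,0,0],[0,0,0]], dr=[[0,0,0],[0,0,0],[0,0,0],[0,0,0],[0,0,0],[0,0,0],[0,0,0],[0,0,0],[0,0,0],[0,0,0],[0,0,0],[0,0,0],[0,0,0],[0,0,0],[0,0,0]], fingers=[0,0,0,0,0,0,0,0,0,0,0,0,0,0,0])

```text
clock: 3.4
tcp_pos: [0.5222, -0.1008, 0.2387]
eef_rot: [0.629, 0.777, -0.0, 0.0]
force: [0.2, 0.7, -0.3]
opening: 0.0002
```

```bash
python3 - <<'E'
from bench import arm
import cv2,pickle
cs={}
for n in("scene","wrist"):
    c=arm.camera(n);cs[n]=c
    cv2.imwrite(f"pics/{n}1.png",c["img"][:,:,::-1])
pickle.dump(cs,open("c1.pkl","wb"));s=arm.observe();print(s["tcp_pos"],s["eef_rot"],s["joint_pos"])
E
```

```text
[ 0.52224731 -0.09753519  0.23844934] [ 6.27338685e-01  7.78746393e-01  8.35532105e-05 -4.71927023e-04] [-0.29939204  0.36157361  0.50306609  1.8759414  -0.21090593  0.95703884
  0.51330145]
```

View pics/wrist1.png

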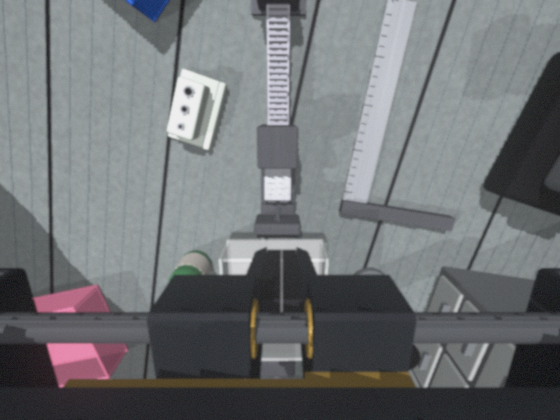

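View pics/scene1.png

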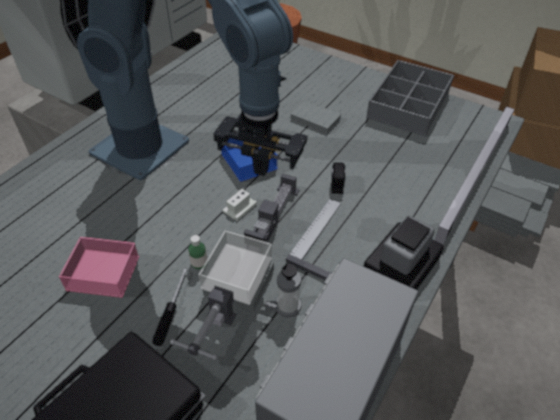

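The wrist view looks straight along the bar. The housing top is centred at (278,146), the steel lever at (277,188), the front plate at (278,225) and the stop at (278,8). I'll enlarge this for exact edges.

```bash
python3 - <<'E'
import pickle,cv2
cs=pickle.load(open("c1.pkl","rb"))
a=cs["wrist"]["img"][115:245,215:345,::-1];cv2.imwrite("pics/wz.png",cv2.resize(a,None,fx=4.6,fy=4.6,interpolation=cv2.INTER_CUBIC))
E
```

```text
(no output)
```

View pics/wz.png

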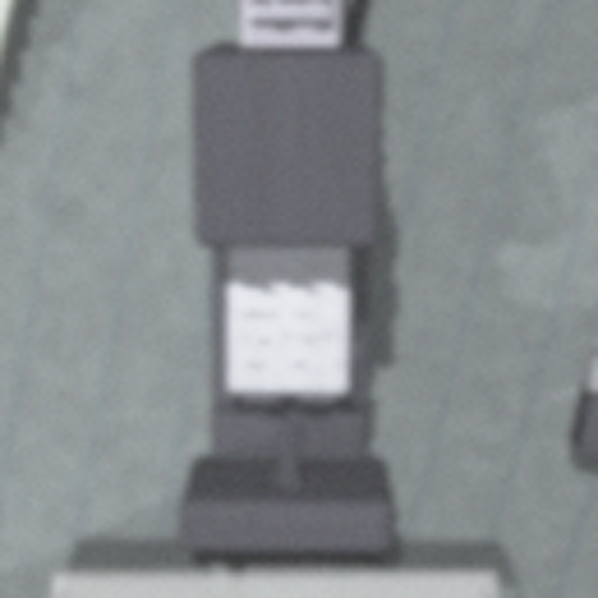

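```bash
python3 - <<'E'
import pickle,numpy as np
from h import *
c=pickle.load(open("c1.pkl","rb"))["wrist"];np.set_printoptions(precision=4,suppress=True)
W=lambda u,v:(215+u/4.6,115+v/4.6)
P=lambda u,v,z:onz(c,*W(u,v),z)
a=np.radians(102.1);ay=np.array([np.cos(a),np.sin(a),0]);ax=np.array([ay[1],-ay[0],0])
tcp=np.array([.52225,-.0975,0])
for n,p in dict(hfl=P(196,243,.08),hfr=P(380,243,.08),hbl=P(196,48,.08),hbr=P(382,50,.08),padfl=P(228,394,.068),padfr=P(350,394,.068),platefl=P(183,550,.075),platefr=P(395,550,.075),platebl=P(190,500,.075),platebr=P(390,500,.075),stop=onz(c,278,13,.054),
 box=onz(c,275,240,.091)).items():
    print(n,p,"along",(p-tcp)@ay,"across",(p-tcp)@ax)
s=[P(196,243,.08),P(380,243,.08),P(196,48,.08),P(382,50,.08)]
d=(s[2]+s[3]-s[0]-s[1])/2;print("hous len",np.linalg.norm(d),np.degrees(np.arctan2(d[1],d[0])))
m=(s[0]+s[1])/2;d=onz(c,278,13,.054)-m;print(np.degrees(np.arctan2(d[1],d[0])))
t=pickle.load(open("c0.pkl","rb"))["top"];sc=pickle.load(open("c0.pkl","rb"))["scene"]
print("disp base",onz(t,350,170,.0),onz(t,357,153,.139),onz(sc,290,270,.139))
E
```

```text
hfl [ 0.4928 -0.0777  0.08  ] along 0.025575165755378992 across -0.024603108463260272
hfr [ 0.5326 -0.0691  0.08  ] along 0.025631268551928436 across 0.01612178856719183
hbl [ 0.485  -0.0368  0.08  ] along 0.0672049219843132 across -0.023675431033113314
hbr [ 0.5237 -0.0288  0.08  ] along 0.06684623172993404 across 0.01581669842978869
padfl [ 0.5066 -0.1138  0.068 ] along -0.012611869253389568 across -0.018746389026526422
padfr [ 0.5349 -0.1076  0.068 ] along -0.012569764023659766 across 0.010280398239553514
platefl [ 0.5035 -0.1524  0.075 ] along -0.049745306258922865 across -0.02979434996247683
platefr [ 0.5535 -0.1416  0.075 ] along -0.04966701585971947 across 0.02133033312296744
platebl [ 0.5028 -0.1394  0.075 ] along -0.036894894909391344 across -0.027803042548207767
platebr [ 0.5494 -0.1293  0.075 ] along -0.036823156143435926 across 0.019869304035673923
stop [0.4828 0.0679 0.054 ] along 0.1700263300944501 across -0.003845635742012717
box [ 0.5257 -0.1472  0.091 ] along -0.049296372172638415 across -0.007039887441057482
hous len 0.041423529390165664 101.66942394168387
101.94328572547457
disp base [ 0.6559 -0.2301  0.    ] [ 0.6808 -0.2329  0.139 ] [ 0.6792 -0.2296  0.139 ]
```

jog_arm(linear=[[0.024,-0.008,0],[0.024,-0.009,0],[0,0,0.1],[0,0,0.1],[0,0,0.1],[0,0,0.1],[0,0,0.1],[0,0,0.08],[0,0,0.04],[0,0,0],[0,0,0]], dr=[[0,0,0],[0,0,0],[0,0,0],[0,0,0],[0,0,0],[0,0,0],[0,0,0],[0,0,0],[0,0,0],[0,0,0],[0,0,0]], fingers=[0,0,0,0,0,0,0,0,0,0,0])

```text
clock: 4.42
tcp_pos: [0.5158, -0.087, 0.0841]
eef_rot: [0.628, 0.778, 0.0, -0.0]
force: [0.5, -0.2, 0.4]
opening: 0.0004
```

```bash
cat > look.py <<'E'
from bench import arm
import cv2,pickle,sys
k=sys.argv[1];cs={}
c=arm.camera("wrist");w=c;cv2.imwrite(f"pics/w{k}.png",c["img"][:,:,::-1])
c=arm.camera("scene");cv2.imwrite(f"pics/s{k}.png",cv2.resize(c["img"][130:290,180:340,::-1],None,fx=3.7,fy=3.7,interpolation=cv2.INTER_CUBIC))
pickle.dump({"wrist":w,"scene":c},open(f"c{k}.pkl","wb"))
s=arm.observe();print(s["clock"],s["tcp_pos"],s["eef_rot"],s["force"])
E
python3 look.py 2
```

```text
4.5167 [ 0.51666641 -0.08752366  0.08499492] [6.28188576e-01 7.78060402e-01 6.66008596e-04 8.25004183e-04] [ 0.67832953 -0.28694452 -0.1910071 ]
```

View pics/w2.png

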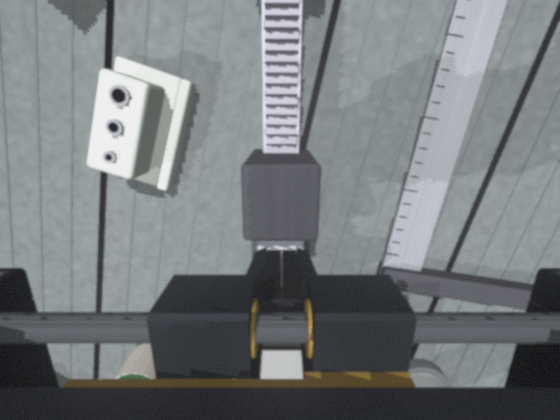

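View pics/s2.png

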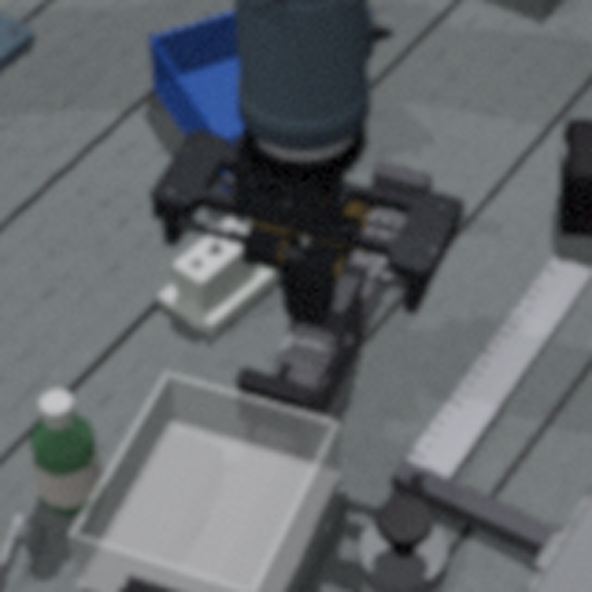

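The wrist view has the fingertip, (250–315, 250) top edge, just in front of the housing's front edge (row 240, columns 244–320). The scene view has the tip over the lever, clear of the box. I'll check the gap in numbers.

```bash
python3 - <<'E'
import pickle,numpy as np
from h import *
c=pickle.load(open("c2.pkl","rb"))["wrist"];np.set_printoptions(precision=4,suppress=True)
a=np.radians(102.1);ay=np.array([np.cos(a),np.sin(a),0]);ax=np.array([ay[1],-ay[0],0])
tcp=np.array([.51667,-.0875,.085])
for u,v in[(244,240),(320,240)]:
    p=onz(c,u,v,.08);print(p,(p-tcp)@ay,(p-tcp)@ax)
for d in(0,.009): print(proj(c,tcp+ay*d))
a=c["img"][215:275,235:330,::-1];cv2.imwrite("pics/w2z.png",cv2.resize(a,None,fx=7,fy=7,interpolation=cv2.INTER_CUBIC))
E
```

```text
[ 0.493  -0.0774  0.08  ] 0.014863004631574679 -0.021042534717570862
[ 0.5331 -0.0687  0.08  ] 0.014927027009463875 0.019980063925241983
[282.9435 269.2168]
[282.9977 254.0459]
```

View pics/w2z.png

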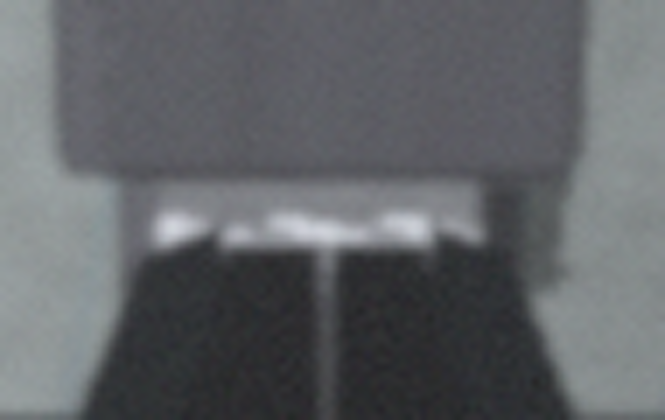

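jog_arm(linear=[[0,0,0.04],[0,0,0.04],[0,0,0.02],[0,0,0.01],[0,0,0.01],[0,0,0.01],[0,0,0.01],[0,0,0],[0,0,0],[0,0,0]], dr=[[0,0,0],[0,0,0],[0,0,0],[0,0,0],[0,0,0],[0,0,0],[0,0,0],[0,0,0],[0,0,0],[0,0,0]], fingers=[0,0,0,0,0,0,0,0,0,0])

```text
clock: 5.35
tcp_pos: [0.5161, -0.089, 0.0502]
eef_rot: [0.629, 0.777, 0.0, 0.0]
force: [-4.5, -1.7, 21.4]
opening: 0.0006
```

```bash
python3 look.py 3
```

```text
5.45 [ 0.51608017 -0.08904581  0.05021792] [6.28922356e-01 7.77467923e-01 1.84348153e-04 5.14279432e-04] [-5.21732872 -1.01239481 20.57368893]
```

View pics/s3.png

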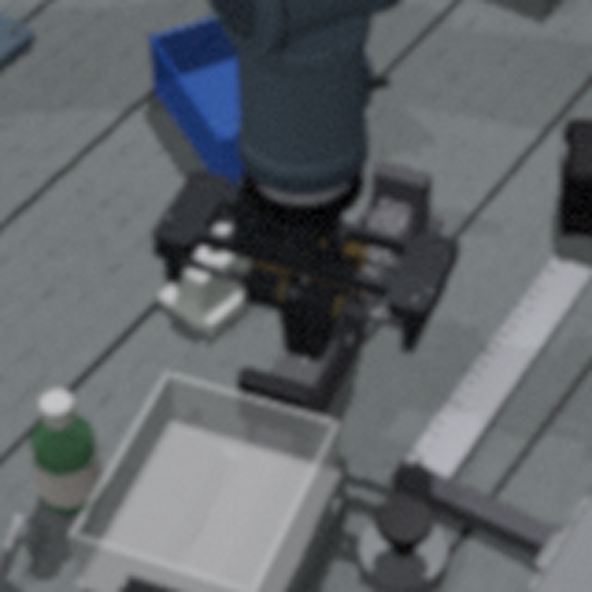

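Lever pressed to z 0.050, which matches the fully-down height. I'll ease off slightly and start pushing along the bar.

jog_arm(linear=[[0.01,0,-0.002],[0.01,0,0],[0.02,0,0],[0.02,0,0],[0.02,0,0],[0.02,0,0],[0.02,0,0],[0.02,0,0],[0,0,0],[0,0,0]], dr=[[0,0,0],[0,0,0],[0,0,0],[0,0,0],[0,0,0],[0,0,0],[0,0,0],[0,0,0],[0,0,0],[0,0,0]], fingers=[0,0,0,0,0,0,0,0,0,0])

```text
clock: 6.28
tcp_pos: [0.5086, -0.0537, 0.0503]
eef_rot: [0.629, 0.778, 0.0, 0.0]
force: [-3.5, 0.0, 15.9]
opening: 0.0005
```

```bash
python3 look.py 4
```

```text
6.3833 [ 0.5085963  -0.05365746  0.05025691] [ 6.28572180e-01  7.77751151e-01  3.99094641e-04 -5.74977409e-05] [-3.25016632e+00 -5.61450294e-03  1.63859877e+01]
```

View pics/w4.png

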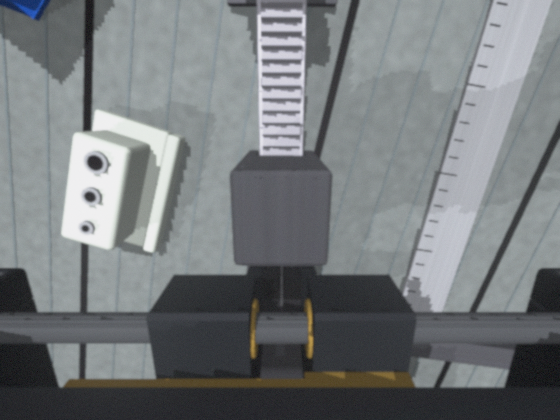

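View pics/s4.png

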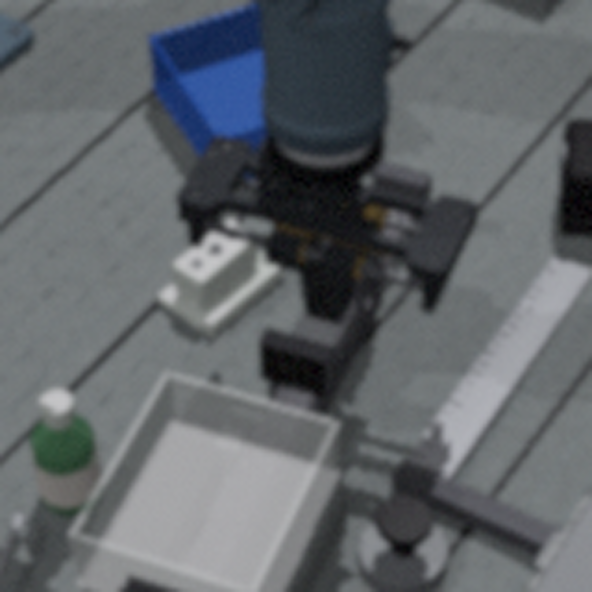

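The jaw is following: the front plate has left the box, and the stop's edge shows at row 5 in the wrist view. Continuing.

jog_arm(linear=[[0.02,-0.002,0],[0.03,0,0],[0.03,0,0],[0.03,0,0],[0.03,0,0],[0.03,0,0],[0.03,0,0],[0.03,0,0],[0.03,0,0],[0.03,0,0],[0.02,0,0],[0,0,0],[0,0,0]], dr=[[0,0,0],[0,0,0],[0,0,0],[0,0,0],[0,0,0],[0,0,0],[0,0,0],[0,0,0],[0,0,0],[0,0,0],[0,0,0],[0,0,0],[0,0,0]], fingers=[0,0,0,0,0,0,0,0,0,0,0,0,0])

```text
clock: 7.47
tcp_pos: [0.4925, 0.0228, 0.0503]
eef_rot: [0.628, 0.778, 0.001, 0.0]
force: [-2.1, 1.4, 14.7]
opening: 0.0001
```

```bash
python3 look.py 5
```

```text
7.5667 [0.49250554 0.02281927 0.05028894] [6.28344764e-01 7.77934300e-01 1.03517096e-03 1.01016519e-04] [-2.57301456  1.24760526 15.75250455]
```

View pics/w5.png

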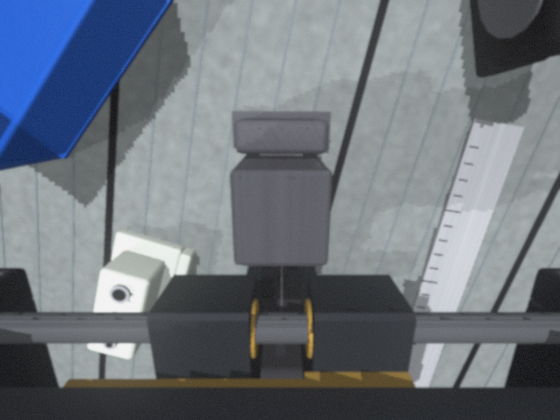

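The stop block (row 112–152) is now only a few mm from the housing's back edge (row 155). Closing the rest slowly.

jog_arm(linear=[[0.01,0,0],[0.01,0,0],[0,0,0],[0,0,0]], dr=[[0,0,0],[0,0,0],[0,0,0],[0,0,0]], fingers=[0,0,0,0])

```text
clock: 7.9
tcp_pos: [0.4922, 0.0248, 0.0503]
eef_rot: [0.629, 0.777, 0.0, 0.002]
force: [-0.1, -5.5, 12.1]
opening: 0.0003
```

jog_arm(linear=[[0.008,0,0],[0.008,0,0],[0,0,0],[0,0,0]], dr=[[0,0,0],[0,0,0],[0,0,0],[0,0,0]], fingers=[0,0,0,0])

```text
clock: 8.23
tcp_pos: [0.4919, 0.0279, 0.0504]
eef_rot: [0.63, 0.777, 0.0, 0.003]
force: [0.6, -7.6, 12.2]
opening: 0.0002
```

```bash
python3 look.py 6; python3 - <<'E'
import pickle,cv2
c=pickle.load(open("c6.pkl","rb"))["wrist"]
a=c["img"][100:280,220:345,::-1];cv2.imwrite("pics/w6z.png",cv2.resize(a,None,fx=3.3,fy=3.3,interpolation=cv2.INTER_CUBIC))
E
```

```text
8.3333 [0.49189877 0.0279389  0.05040685] [6.29588175e-01 7.76924604e-01 4.32030893e-04 2.58899563e-03] [ 1.35269694 -8.64245618 11.70156477]
```

View pics/w6z.png

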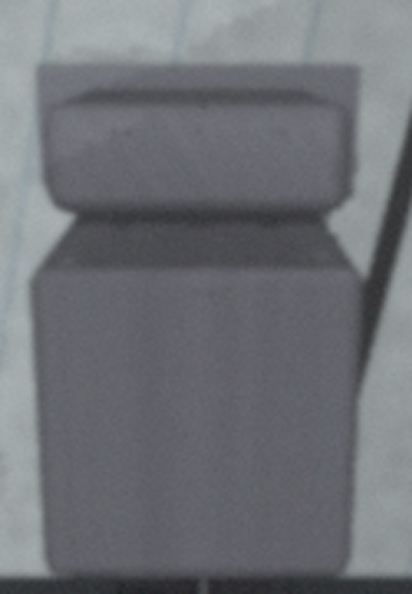

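View pics/s6.png

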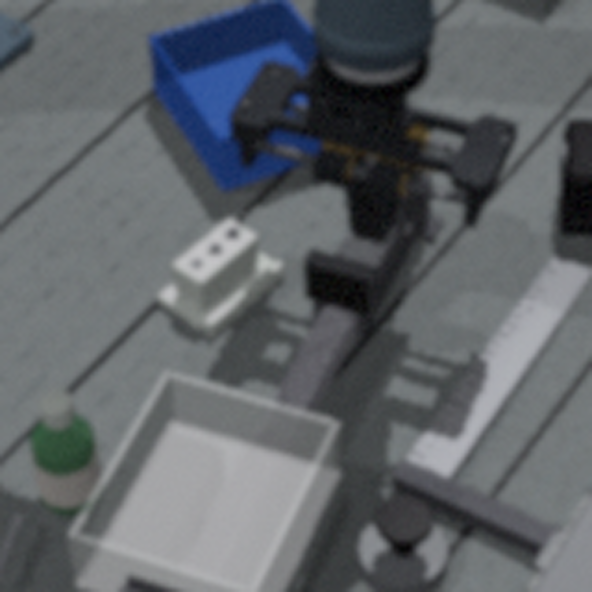

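The housing now sits right against the stop and the push force is rising. I'll push a little more so that solid contact shows as more force without motion.

jog_arm(linear=[[0.008,0,0],[0.008,0,0],[0,0,0],[0,0,0]], dr=[[0,0,0],[0,0,0],[0,0,0],[0,0,0]], fingers=[0,0,0,0])

```text
clock: 8.67
tcp_pos: [0.4919, 0.028, 0.0505]
eef_rot: [0.631, 0.776, -0.001, 0.005]
force: [3.8, -18.2, 9.1]
opening: 0.0004
```

Force rose to 18 N with no motion, so the jaw is solidly on the stop. I'll relax the extra push, keeping a few N towards the stop, and lift straight up.

jog_arm(linear=[[-0.008,0,0],[-0.01,0,0],[0,0,-0.01],[0,0,-0.02],[0,0,-0.03],[0,0,-0.04],[0,0,-0.06],[0,0,-0.08],[0,0,-0.1],[0,0,-0.1],[0,0,-0.1],[0,0,0],[0,0,0]], dr=[[0,0,0],[0,0,0],[0,0,0],[0,0,0],[0,0,0],[0,0,0],[0,0,0],[0,0,0],[0,0,0],[0,0,0],[0,0,0],[0,0,0],[0,0,0]], fingers=[0,0,0,0,0,0,0,0,0,0,0,0,0])

```text
clock: 9.75
tcp_pos: [0.4904, 0.0308, 0.185]
eef_rot: [0.628, 0.778, 0.001, 0.0]
force: [-0.4, -0.6, -1.2]
opening: 0.0006
```

```bash
python3 look.py 7
```

```text
9.85 [0.48903394 0.03058741 0.1833232 ] [ 6.28334599e-01  7.77942824e-01 -4.89800805e-04 -5.94615432e-04] [-0.3964217   0.42013964  0.00435743]
```

View pics/w7.png

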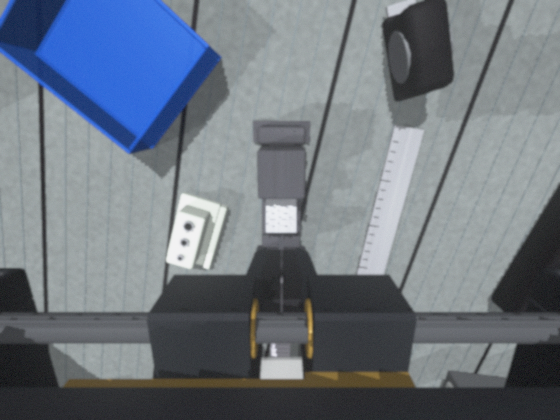

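View pics/s7.png

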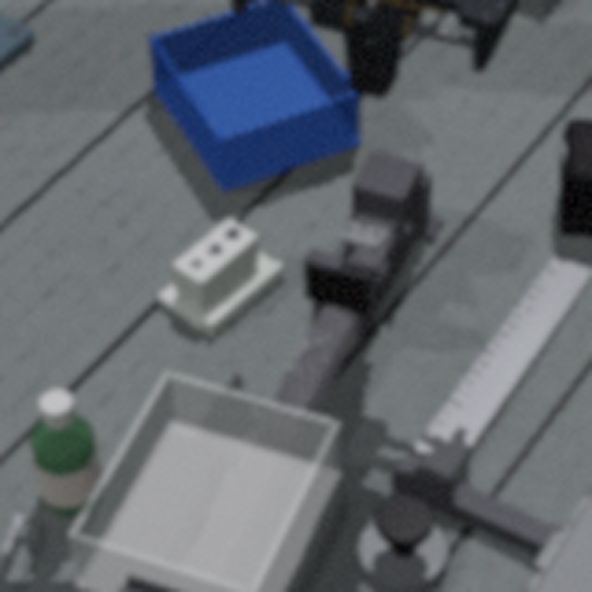

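The jaw is against the stop (stop rows 122–145, housing 147–200), the lever plate is bright at (281,217), and the box hasn't visibly moved. I'll check jaw travel, lever angle and box shift numerically.

```bash
python3 - <<'E'
import pickle,numpy as np
from h import *
c=pickle.load(open("c7.pkl","rb"))["wrist"];s0=pickle.load(open("c0.pkl","rb"))["scene"]["img"];s7=pickle.load(open("c7.pkl","rb"))["scene"]["img"]
a=c["img"][110:250,235:330,::-1];a=cv2.resize(a,None,fx=4.2,fy=4.2,interpolation=cv2.INTER_CUBIC)
b=cv2.resize(s7[165:235,250:310,::-1],(504,588),interpolation=cv2.INTER_CUBIC)[:, :390]
cv2.imwrite("pics/w7z.png",np.hstack([a,b]))
g=lambda i:cv2.cvtColor(i,cv2.COLOR_RGB2GRAY).astype(np.float32)
for n,(r0,r1,c0,c1) in dict(boxnear=(238,300,198,268),guide=(186,222,220,258),bottle=(232,270,185,210),disp=(262,315,272,305),square=(200,280,290,345)).items():
    print(n,cv2.phaseCorrelate(g(s0)[r0:r1,c0:c1],g(s7)[r0:r1,c0:c1]))
E
```

```text
boxnear ((0.2662560704128438, 0.1548445516585275), 0.9491658828531703)
guide ((-0.18236190287991505, -0.01727815846681935), 0.9592106536030769)
bottle ((0.5458093514359454, -0.06262409790316426), 0.9957217807769776)
disp ((-0.0973327973157474, 0.08657372478768721), 0.8187703296480846)
square ((-0.006932221100285574, 0.03838699670262713), 0.747238187789917)
```

View pics/w7z.png

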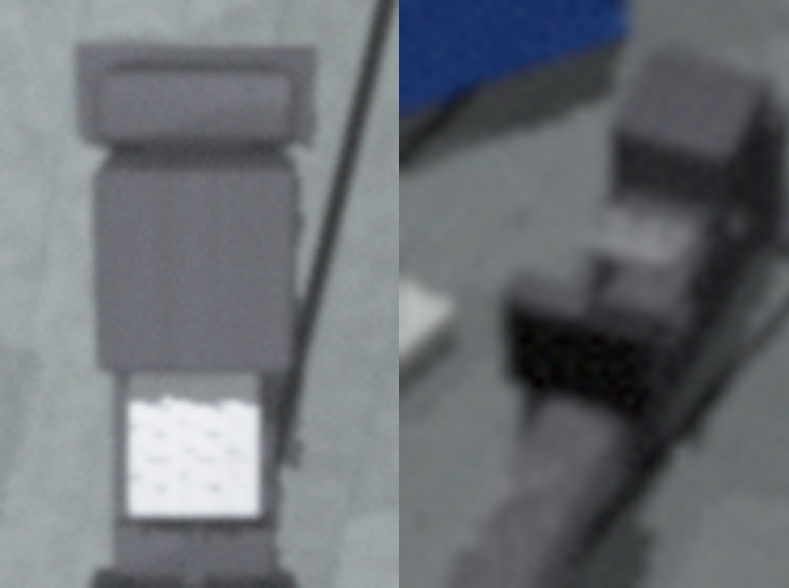

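```bash
python3 - <<'E'
import pickle,numpy as np
from h import *
c=pickle.load(open("c7.pkl","rb"))["wrist"];w1=pickle.load(open("c1.pkl","rb"))["wrist"]
a=np.radians(102.1);ay=np.array([np.cos(a),np.sin(a),0])
P=lambda u,v,z:onz(c,235+u/4.2,110+v/4.2,z)@ay
Q=lambda u,v,z:onz(w1,215+u/4.6,115+v/4.6,z)@ay
f=P(195,372,.08);print("travel",f-Q(288,243,.08),"lever front to wall (start,now)",Q(288,243,.08)-Q(288,394,.068),f-P(195,518,.068))
print("lever if down would be", .076-.025, "stop back top edge - wall",P(195,70,.054)-f, "stop seen face edge",P(195,140,.054)-f)
E
python3 - <<'E'
from bench import arm
s=arm.observe();print(s["clock"],s["tcp_pos"],s["force"])
E
```

```text
travel 0.11577440878647328 lever front to wall (start,now) 0.038194379499222775 0.03728290784272144
lever if down would be 0.051 stop back top edge - wall 0.0590830784995226 stop seen face edge 0.04454039545502163
9.85 [0.48903394 0.03058741 0.1833232 ] [-0.3964217   0.42013964  0.00435743]
```

The stop face is 44.5 mm from the thumb-stop face. At full travel it should be 250 − 130 − 76 = 44 mm, so the jaw is home. The lever is back at its rest angle and the hand is 10 cm clear, so I'm handing in.

```bash
python3 - <<'E'
from bench import arm
print(arm.close_job())
E
```

```text
the job is handed in; nothing more can be done
None
```

The clamp is open. I pressed the release lever fully down with the shut fingertips and, keeping it pressed, pushed the jaw back to the stop block. Then I lifted the hand straight up, and I handed the job in at about 9.9 s.

**Jaw:** at the end, more push raised the force to 18 N with no further motion. After release, the stop face measured 44.5 mm from the housing's front face; at full travel it should be 44 mm.

**Lever:** its front edge is 37 mm from the housing face, against 38 mm before I started and about 51 mm when fully down. So it sprang back up.

**Other things:** the box, drill guide, bottle, dispenser and square shifted by at most about 0.5 px between the before and after pictures, which I take as noise and shadow. I compared the tape measure, screwdriver and decking offcut neither before nor after; the arm stayed well away from them.

**Force:** the hand is about 10 cm clear of the clamp with the wrist force near zero. The highest reading I saw was 21 N, when the lever bottomed out.

**One disagreement:** the jaw's travel measured 116 mm rather than the full 130 mm. I take this to mean it did not start fully closed; I did not measure its starting position separately.

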